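Flip the status flag of the dispensed panel

TASK

One of the three work plates holds a panel already dotted with paste, but its status flag still lies out over the plate's front edge showing the bar. Without pinching it, push that flag up and over its hinge with a fingertip and press it down until it lies flat on the deck showing the ring. Leave the other two flags as they are, touch none of the panels, and leave everything else on the bench where it stands.

Things in the scene. Friction and masses are not known exactly. Their poses are not given: they have to be found in the camera images.
- plate_todo: Aluminium work plate fixed to the bench: deck on four standoffs over a base plate. Deck top 68 mm above the bench, spanning x -56 to +90, y -60 to +60 mm of this frame (base plate x -60 to +90). Origin on the bench; x points from the front (flag side, facing the robot) to the back, z up; yaw within 0.3 rad of the robot's x. This is the plate to mark.
- panel_todo: Blue panel 74 (along plate x) x 88 x 3 mm lying on the deck; origin at the centre of its underside, 47 mm behind the plate's origin, so its front edge is 70 mm behind the hinge line; dotted all over with 20 raised wet beads 9 mm wide.
- flag_todo (a joint): Status flag of that plate, rad: 0 = lying level out over the front edge, bar face up; pi/2 = upright; 3.14 = folded back level over the deck, ring face up. Stops at both ends; a friction hinge (0.02 N m, 0.35 N at the free edge, more than its weight) leaves it where it is let go. Starts at 0.04 to 0.3: the one to flip.
- hinge_todo (a point): Middle of that flag's hinge line (plate frame -60, 0, 74 mm); the line runs along plate y between two steel cheeks (y = +-50 to 56 mm, from 2 mm in front to 14 mm behind the line, top 82 mm above the bench). 
- edge_todo (a point): Middle of that flag's free edge, mid thickness, 60 mm from the hinge line; moves with the flag. The flag is 90 mm wide along the hinge: 3 mm aluminium with a 2 mm plastic plate on each face. Lying forward it has 70 mm of air beneath and nothing over 20 mm tall in front; folded back it lies 2.5 mm over the deck and ends 10 mm short of the panel.
- plate_bare: Aluminium work plate fixed to the bench: deck on four standoffs over a base plate. Deck top 68 mm above the bench, spanning x -56 to +90, y -60 to +60 mm of this frame (base plate x -60 to +90). Origin on the bench; x points from the front (flag side, facing the robot) to the back, z up; yaw within 0.3 rad of the robot's x. Its panel is still bare.
- panel_bare: Blue panel 74 (along plate x) x 88 x 3 mm lying on the deck; origin at the centre of its underside, 47 mm behind the plate's origin, so its front edge is 70 mm behind the hinge line; bare, no beads.
- flag_bare (a joint): Status flag of that plate, rad: 0 = lying level out over the front edge, bar face up; pi/2 = upright; 3.14 = folded back level over the deck, ring face up. Stops at both ends; a friction hinge (0.02 N m, 0.35 N at the free edge, more than its weight) leaves it where it is let go. Starts at 0.04 to 0.3 and must stay there.
- hinge_bare (a point): Middle of that flag's hinge line (plate frame -60, 0, 74 mm); the line runs along plate y between two steel cheeks (y = +-50 to 56 mm, from 2 mm in front to 14 mm behind the line, top 82 mm above the bench). 
- edge_bare (a point): Middle of that flag's free edge, mid thickness, 60 mm from the hinge line; moves with the flag. The flag is 90 mm wide along the hinge: 3 mm aluminium with a 2 mm plastic plate on each face. 
- plate_marked: Aluminium work plate fixed to the bench: deck on four standoffs over a base plate. Deck top 68 mm above the bench, spanning x -56 to +90, y -60 to +60 mm of this frame (base plate x -60 to +90). Origin on the bench; x points from the front (flag side, facing the robot) to the back, z up; yaw within 0.3 rad of the robot's x. Its panel is done and already marked.
- panel_marked: Blue panel 74 (along plate x) x 88 x 3 mm lying on the deck; origin at the centre of its underside, 47 mm behind the plate's origin, so its front edge is 70 mm behind the hinge line; dotted with beads like the first.
- flag_marked (a joint): Status flag of that plate, rad: 0 = lying level out over the front edge, bar face up; pi/2 = upright; 3.14 = folded back level over the deck, ring face up. Stops at both ends; a friction hinge (0.02 N m, 0.35 N at the free edge, more than its weight) leaves it where it is let go. Starts at 3.02 to 3.14 and must stay there.
- hinge_marked (a point): Middle of that flag's hinge line (plate frame -60, 0, 74 mm); the line runs along plate y between two steel cheeks (y = +-50 to 56 mm, from 2 mm in front to 14 mm behind the line, top 82 mm above the bench). 
- edge_marked (a point): Middle of that flag's free edge, mid thickness, 60 mm from the hinge line; moves with the flag. The flag is 90 mm wide along the hinge: 3 mm aluminium with a 2 mm plastic plate on each face. 
- barface_todo: White plate 48 x 84 x 2 mm on one face of the flag to be flipped, with one dark bar 62 mm long along the hinge; its outer side faces up while the flag lies forward. Origin on its underside's centre, 33 mm from the hinge line.
- ringface_todo: White plate 48 x 84 x 2 mm on the other face of that flag, with one dark ring 40 mm across; it faces down while the flag lies forward and up once it is folded back. Origin 33 mm from the hinge line.
- paste_jar: Bystander: capped jar 36 mm wide, 50 mm tall, standing between two plates. Origin under its centre.
- loupe: Bystander: black eye loupe 36 mm wide, 34 mm tall, standing between two plates. Origin under its centre.
- tape_roll: Bystander: roll of amber tape lying flat, 72 mm wide, 19 mm tall, in front of the plates. Origin under its centre.
- tweezers: Bystander: steel tweezers 115 mm long, 6 mm tall, lying along their x in front of the plates.
- solvent_bottle: Bystander: white bottle 52 mm wide, 120 mm tall, at the left. Origin under its centre.
- syringe_stand: Bystander: grey block 50 x 110 mm with three upright syringes, 108 mm tall, at the right. Origin under its centre.
- tip_box: Bystander: open white box 60 x 85 x 24 mm of dispensing tips, at the right. Origin under its centre.

How it is judged (in metres and radians):
At the end, for the whole second after the job is handed in: The unmarked dotted plate's flag lies folded back flat, ring up, at rest (joint above 3.02 rad, within 7 degrees of flat); the bare plate's flag still lies forward (below 0.5), the marked plate's still back (above 2.84); every bystander within 20 mm of its start (value of joint flag_todo above 3.02 rad and velocity of joint flag_todo between -0.05 and 0.05 rad/s and value of joint flag_bare below 0.5 rad and value of joint flag_marked above 2.84 rad and distance of each of paste_jar, loupe, tape_roll, tweezers, solvent_bottle, syringe_stand, tip_box from where it was at the start of the episode below 0.02 m); the robot touches nothing.
It fails at once if the flag was pinched between the fingers (both faces pressed at once) (contact force between the fingers and barface_todo above 0.5 N and contact force between the fingers and ringface_todo above 0.5 N).
It fails at once if a panel was touched (contact force between anything else and panel_todo above 0.3 N or contact force between anything else and panel_bare above 0.3 N or contact force between anything else and panel_marked above 0.3 N).
It fails at once if another plate's flag was moved (value of joint flag_bare above 0.5 rad or value of joint flag_marked below 2.84 rad).
It fails at once if a bystander was pushed, knocked over or picked up (distance of any of paste_jar, loupe, tape_roll, tweezers, solvent_bottle, syringe_stand, tip_box from where it was at the start of the episode above 0.03 m).
It also fails if it takes over 54 s, if anything falls off the work surface, if the arm or the gripper's body presses on something with over 40 N, if the wrist force passes 120 N, or if a joint passes its speed limit or range.

ROBOT

A 6-joint arm with a two-finger parallel gripper is mounted at the origin on the work surface. World frame = base frame: x ahead of the robot, y to its left, z up, the work surface at z = 0. Lengths are in mm, angles in rad, forces in N, time in s.
With the tool pointing down it reaches from about 350 to 725 mm from the base axis. Payload 6 kg.
Tool frame: the origin (TCP) lies between the finger pads; the fingertips stand 11 mm ahead of it and the grasp point (between the pads) lies 8 mm behind it (nose_length is the z of the fingertips in the tool frame, in mm); z points along the fingers, y is the line along which they close (so a half turn about z gives the same grasp; the last joint's range is limited). The gripper opens to 85 mm and grips with 20 to 120 N. Pads are 22 mm wide; open, the fingers measure 114 mm over their backs; the gripper's body (76 mm by 85 mm) begins 54 mm behind the grasp point. The pads swing forward as they close: fully open they stand 13 mm farther back than shut.
Start: joints at [1.604, 0.04, 0.085, 0, -1.615, -0.334], TCP at [177.744, 573.046, 242.261] pointing down, gripper open.
Joint ranges: [-2.56, 2.56], [-1.29, 2.01], [-1.08, 1.49], [-3.29, 1.98], [-2.81, -0.18], [-2.99, 2.99]. Speed limits (rad/s): [2.57, 2.57, 3.01, 3.14, 3.14, 3.14].

INTERFACE

Orientations are given as a rotation vector (axis times angle).
In Python, from rig import read_state, snapshot, close_job, masks_of, pinpoint, nose_length gives the robot as it stands.
- The arm moves only by the tool servo_tool, never from a script. Its argument "targets" is a list of rows, each a list of 6 numbers: the shift along the world's x, y, z each as a share of 0.15 m, from -1 to 1, then the turn, a rotation vector about the world's x, y, z each as a share of pi/2 rad, from -1 to 1. In form: [[x, y, z, ax, ay, az], ...]. A call has 1 to 20 rows; each row shifts and turns the commanded pose from where the row before left it; what a row does not reach is not made up. A row lasts 1/8 s, in which the tool goes at most 62.5 mm and 10.7 degrees, less where a joint would pass 70% of its speed; a pose out of reach is approached as far as the arm can. A call with a number of a shift or a turn outside -1 to 1 is refused whole. A call with a gripper value outside its range is refused whole. "grip" is the opening, from -1 (shut) to 1 (fully open), set as the call begins (left out, the last holds). The fingers move at their own pace and stop on an object; the grip force is fixed at half the most. Time passes only in rows, so rows that do not move let the fingers close. It gives the time, the measured TCP pose, the force, the opening and the grip force at its end, in the units of the state.
- read_state(): the state, without advancing time (a new reading comes with each control period).
- snapshot(name): name is "scene" or "top" or "wrist"; returns a dict with "frame" (420x560x3 uint8, blue, green, red), "depth" (420x560 float32, mm along the optical axis (not along the pixel's ray), 0 where there is no reading), "fx", "fy", "cx", "cy" (pixels), "T" (4x4, takes a point from camera to world coordinates). Camera axes: x right, y up, looking along -z (the intrinsics and any distortion apply to the point x, -y, -z); pixel columns grow to the right and rows downward; lengths in mm; the calibration is good to about 2 mm. A picture is of the moment at which its call begins.
- close_job(): hands the job in; it is judged then, once.
Trained networks look in a picture, given as the dict that the camera call returned (one of the last four; its "shot" number tells which), for a name from the list of things; names that differ only in an ending like _2 or _b are one class to them, and where a whole thing is asked for, a point or a joint stands for the part that bears it (a point fixed in the world has none). Each returns a list of dicts, best first, with "p" (0 to 1); they miss things now and then, are a little off and sometimes report something else, mostly with a low value. They report only what shows in the picture. A call takes as long as a camera call.
- masks_of(picture, name): "mask" (420x560 bool, what is visible of it) and "at" ([row, column] in pixels, amid what is visible of it).
- pinpoint(picture, name): "at" ([row, column] in pixels: a listed point, or the origin of a listed thing).
The state is a dict: "clock": time; "q": joint angles; "dq": joint speeds; "effort": joint torques, N m; "eef_pos": TCP position; "tool_rot": TCP orientation; "contact_force": force on the tool from outside, world axes, zero at the start; "moment": the same for the moment, N m; "width": opening from 0.0 (shut) to 1.0 (fully open); "finger_force": force on a finger pad.
Only numpy, scipy, OpenCV 4.12 (cv2) and the standard library are available. Lean on these libraries where they do the work, as an engineer would, in place of code of your own. Each camera call takes 0.05 s, during which the arm holds its last target. There are 200 camera calls.

## Working session

There is one attempt and no reset: what is moved stays moved. The work goes in short steps, Python scripts to look and compute and a tool call to move; the robot and the scene stay as the last step left them, time stands still between calls to the robot, and variables do not carry over. Pictures are saved under pics/ and viewed, at most 10 in all, crops included, and the job is handed in when it is done.

Besides the shell and the picture viewer there is one more tool, called after "Request:" in YAML: its name, and indented under it one key for each argument. servo_tool: Moves the arm, as the interface text tells. Its arguments: {"type":"object","properties":{"targets":{"type":"array"},"grip":{"type":"number"}},"required":["targets"]}

```bash
mkdir -p pics
cat > h.py <<'E'
import numpy as np, cv2
from rig import *
def world(p,rc,z=None):
    r,c=int(round(rc[0])),int(round(rc[1]))
    d=np.array([(rc[1]-p['cx'])/p['fx'],-(rc[0]-p['cy'])/p['fy'],-1.0])
    T=np.array(p['T']);R=T[:3,:3];o=T[:3,3]
    if z is None:
        w=p['depth'][max(r-1,0):r+2,max(c-1,0):c+2]; w=w[w>0]
        return o+R@(d*np.median(w)) if len(w) else None
    v=R@d; return o+v*(z-o[2])/v[2]
E
python3 - <<'E'
from h import *
for n in ('top','scene'):
    p=snapshot(n); cv2.imwrite(f'pics/{n}0.png',p['frame'])
    print(n,[k for k in p], np.round(p['T'],2).tolist())
    for t in ('plate_todo','panel_todo','hinge_todo','edge_todo','barface_todo','ringface_todo','plate_bare','plate_marked','hinge_bare','hinge_marked','paste_jar','loupe','tape_roll','tweezers'):
        for d in pinpoint(p,t)[:3]:
            w=world(p,d['at']); print(t,round(d['p'],2),np.round(d['at']),None if w is None else np.round(w))
print(read_state(), nose_length)
E
```

```text
top ['frame', 'depth', 'fx', 'fy', 'cx', 'cy', 'T', 'shot'] [[0.02, 0.98, -0.21, 268.25], [-1.0, 0.02, -0.0, 13.61], [0.0, 0.21, 0.98, 1500.03], [0.0, 0.0, 0.0, 1.0]]
plate_todo 0.97 [191. 208.] [614. 202.  69.]
hinge_todo 0.81 [210. 205.] [559. 207.  75.]
hinge_todo 0.2 [211. 377.] [ 564. -253.   80.]
edge_todo 0.68 [227. 206.] [510. 201.  87.]
barface_todo 0.86 [220. 205.] [531. 203.  85.]
barface_todo 0.21 [178. 298.] [654. -43.  70.]
ringface_todo 0.71 [194. 207.] [606. 203.  69.]
ringface_todo 0.37 [260. 250.] [434.  84.  -0.]
plate_bare 0.71 [259. 253.] [437.  77.   0.]
plate_bare 0.59 [176. 296.] [658. -37.  67.]
plate_bare 0.26 [221. 203.] [528. 209.  82.]
plate_marked 0.92 [210. 376.] [ 565. -250.   80.]
hinge_marked 0.87 [225. 387.] [ 537. -293.   17.]
hinge_marked 0.6 [201. 378.] [ 593. -259.   66.]
paste_jar 0.57 [172. 250.] [681.  91.  24.]
loupe 0.52 [185. 331.] [ 643. -135.   36.]
tape_roll 0.52 [261. 254.] [432.  74.  -1.]
tweezers 0.65 [280. 335.] [ 385. -150.    1.]
tweezers 0.47 [176. 297.] [658. -40.  68.]
tweezers 0.23 [173. 206.] [664. 209.  71.]
scene ['frame',
[... 1075 characters left out ...]
{'clock': 1.5, 'q': array([ 1.60371235e+00,  4.02176254e-02,  8.47886547e-02, -2.48384420e-05,
       -1.61550305e+00, -3.33717174e-01]), 'dq': array([ 1.03485593e-03,  4.36986064e-04, -4.00723636e-05, -1.33241035e-04,
        1.51787304e-04,  5.53480415e-04]), 'effort': array([-8.30722674e-04, -3.67930162e+01,  3.47445846e+01,  6.93339318e+00,
       -9.97626121e-04, -1.08438630e-05]), 'eef_pos': array([177.72897791, 573.0452201 , 242.24008945]), 'tool_rot': array([ 3.10599152e+00, -4.70695629e-01,  5.30271065e-07]), 'contact_force': array([ 0.19602511,  0.70308841, -0.45927772]), 'moment': array([-0.08135448,  0.0298253 ,  0.00887755]), 'finger_force': 0.0, 'width': 1.003253934238903} 11.0
```

View pics/scene0.png

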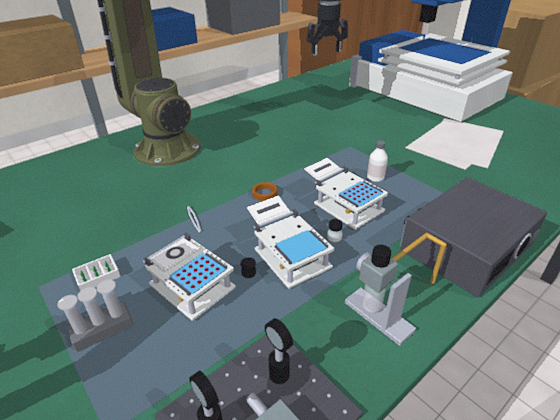

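View pics/top0.png

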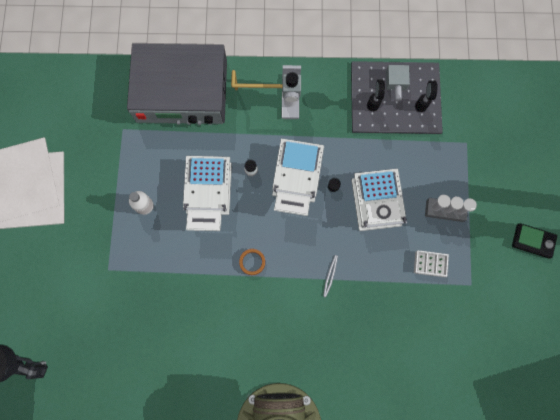

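The dotted plate with its flag forward is the left one: its flag is around (170,322) in the scene view and (221,204) in the top view. The bare plate is in the middle and the marked one, ring up, is on the right. The bottle stands left of the target at top (203,142), and the tape at (262,253) is clear of the approach.

Run:
```python
from h import *
from scipy.spatial.transform import Rotation as Ro
for n in ('top','scene'):
    p=snapshot(n)
    for t in ('panel_todo','flag_todo','barface_todo','solvent_bottle'):
        for d in masks_of(p,t)[:2]:
            rc=np.argwhere(d['mask']); 
            if len(rc)<20: continue
            w=np.array([x for x in (world(p,a) for a in rc) if x is not None])
            lo=np.median(w,0); w=w[np.abs(w-lo).max(1)<80]
            (c,s,a)=cv2.minAreaRect(w[:,:2].astype(np.float32))
            A=np.c_[w[:,:2]-w[:,:2].mean(0),np.ones(len(w))]; k=np.linalg.lstsq(A,w[:,2],rcond=None)[0]
            print(n,t,round(d['p'],2),np.round(d['at']),len(rc),np.round(lo),'rect',np.round(c),np.round(s),round(a,1),'slope',np.round(k,2))
```

```text
top panel_todo 0.59 [171. 204.] 779 [668. 208.  71.] rect [670. 207.] [72. 88.] 0.6 slope [ 0.   -0.   71.27]
top flag_todo 0.65 [220. 205.] 719 [533. 208.  83.] rect [535. 215.] [ 59. 103.] 0.9 slope [-1.80e-01 -1.00e-02  8.25e+01]
top barface_todo 0.81 [219. 202.] 532 [530. 208.  84.] rect [531. 209.] [85. 48.] 89.0 slope [-0.18  0.   83.76]
top barface_todo 0.71 [192. 204.] 3253 [615. 206.  70.] rect [615. 214.] [137. 160.] 90.0 slope [-3.000e-02  6.000e-02  6.707e+01]
top solvent_bottle 0.98 [200. 141.] 417 [576. 379.  80.] rect [595. 392.] [74. 51.] 22.8 slope [ 1.04  1.01 76.8 ]
top solvent_bottle 0.51 [214. 383.] 780 [ 557. -271.   79.] rect [ 558. -273.] [63. 93.] 7.4 slope [7.000e-02 2.000e-02 7.889e+01]
scene panel_todo 0.65 [192. 363.] 581 [670. 203.  71.] rect [668. 205.] [91. 76.] 89.6 slope [-1.00e-02 -0.00e+00  7.11e+01]
scene flag_todo 0.82 [168. 323.] 500 [535. 205.  81.] rect [529. 219.] [115.  70.] 88.7 slope [-1.900e-01 -1.000e-02  8.104e+01]
scene barface_todo 0.78 [166. 321.] 370 [528. 206.  83.] rect [527. 208.] [52. 88.] 1.0 slope [-1.800e-01  1.000e-02  8.304e+01]
scene solvent_bottle 0.7 [165. 380.] 610 [591. 373.  60.] rect [566. 408.] [ 58. 109.] 35.0 slope [-0.07  0.56 59.78]
```

Request:
servo_tool:
  targets:
    - [0.33,-0.4,0,0,0,0.1]
    - [0.33,-0.4,0,0,0,0.09]
    - [0.33,-0.4,0,0,-0.1,0]
    - [0.2,-0.4,0,0,-0.1,0]
    - [0,-0.4,0,0,-0.1,0]
    - [0,-0.4,0,0,-0.1,0]
  grip: -1

```text
clock: 2.75
eef_pos: [325.2, 260.2, 243.8]
tool_rot: [2.998, -0.005, 0.935]
contact_force: [-0.9, -2.1, 1.8]
width: -0.003
finger_force: 0.0
```

Request:
servo_tool:
  targets:
    - [0.2,-0.18,0,0,-0.11,0]
    - [0.2,-0.18,-0.2,0,-0.11,0]
    - [0.2,0,-0.2,0,0,0]
    - [0,0,0,0,0,0]
    - [0,0,0,0,0,0]

```text
clock: 3.38
eef_pos: [432.1, 241.4, 226.0]
tool_rot: [2.805, -0.025, 1.346]
contact_force: [-0.4, -0.3, 0.3]
width: 0.0
finger_force: 0.0
```

Run:
```python
from h import *
from scipy.spatial.transform import Rotation as Ro
s=read_state(); print(s['eef_pos'],Ro.from_rotvec(s['tool_rot']).as_matrix().round(3),s['q'].round(2))
p=snapshot('wrist'); cv2.imwrite('pics/w1.png',p['frame'])
for t in ('hinge_todo','edge_todo','barface_todo'):
    for d in pinpoint(p,t)[:2]:
        w=world(p,d['at']); print(t,round(d['p'],2),np.round(d['at']),None if w is None else np.round(w))
```

```text
[432.11121008 241.44308488 226.029308  ] [[ 0.626 -0.028  0.78 ]
 [-0.001 -0.999 -0.034]
 [ 0.78   0.02  -0.625]] [ 1.37 -0.82 -1.08  0.93 -1.29 -0.09]
edge_todo 0.75 [263. 309.] [506. 210.  86.]
barface_todo 0.85 [242. 309.] [530. 208.  83.]
barface_todo 0.6 [239. 157.] [563. 372.  33.]
```

View pics/w1.png

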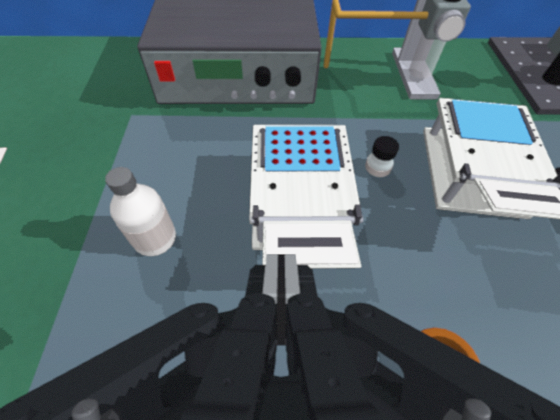

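The wrist view agrees with the other views: the flag's free edge is at (263,309) and the bar face at (242,309). Joint 3 is at its limit, so the arm is folded too far; I'll come in from the front left instead, with the tool yawed about −45°.

Request:
servo_tool:
  targets:
    - [0,0.1,0,0,0,-0.1]
    - [0,0.1,0,0,0,-0.1]
    - [0,0.1,0,0,0,-0.1]
    - [0,0.05,-0.15,0,0,-0.1]
    - [0,0,-0.2,0,0,-0.1]
    - [0,0,-0.2,0,0,0]
    - [0,0,0,0,0,0]
    - [0,0,0,0,0,0]

```text
clock: 4.58
eef_pos: [431.9, 295.1, 144.7]
tool_rot: [2.348, -0.995, 1.115]
contact_force: [-0.4, 0.2, 0.7]
width: 0.002
finger_force: 0.0
```

```bash
cat > st.py <<'E'
from h import *
from scipy.spatial.transform import Rotation as Ro
s=read_state(); R=Ro.from_rotvec(s['tool_rot']).as_matrix()
print('tcp',s['eef_pos'].round(1),'tip',(s['eef_pos']+11*R[:,2]).round(1),'\n',R.round(3),s['q'].round(2),s['contact_force'].round(1),s['clock'])
E
python3 st.py
```

```text
tcp [431.9 295.1 144.7] tip [437.8 288.7 137.9] 
 [[ 0.442 -0.725  0.529]
 [-0.444 -0.689 -0.573]
 [ 0.78   0.019 -0.626]] [ 1.37 -0.   -0.58  0.69 -1.61 -0.8 ] [-0.4  0.2  0.7] 4.575
```

Request:
servo_tool:
  targets:
    - [0,0,-0.2,0,0,0]
    - [0,0,-0.2,0,0,0]
    - [0,0,-0.2,0,0,0]
    - [0,0,-0.1,0,0,0]
    - [0.1,-0.1,0,0,0,0]
    - [0.12,-0.12,0,0,0,0]
    - [0.12,-0.12,0,0,0,0]
    - [0.12,-0.12,0,0,0,0]
    - [0.12,-0.12,0,0,0,0]
    - [0,0,0,0,0,0]
    - [0,0,0,0,0,0]

```text
clock: 5.95
eef_pos: [519.3, 208.2, 39.4]
tool_rot: [2.347, -0.997, 1.115]
contact_force: [1.1, 1.1, 0.1]
width: -0.005
finger_force: 0.0
```

```bash
python3 st.py
python3 - <<'E'
from h import *
p=snapshot('scene'); cv2.imwrite('pics/s2.png',cv2.resize(p['frame'][110:250,250:430],None,fx=4,fy=4))
E
```

```text
tcp [519.3 208.2  39.4] tip [525.1 201.9  32.5] 
 [[ 0.441 -0.725  0.528]
 [-0.444 -0.688 -0.574]
 [ 0.78   0.018 -0.626]] [ 1.11  0.07 -0.76  0.86 -1.3  -0.83] [1.1 1.1 0.1] 5.95
```

View pics/s2.png

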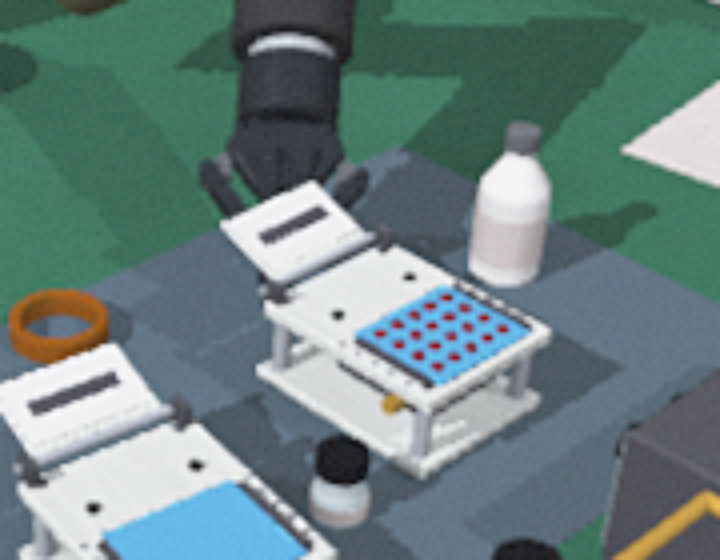

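The shut finger sits below the flag, which is at about (300,230) in the crop and still lying forward. Next I lift it.

Request:
servo_tool:
  targets:
    - [0,0,0.08,0,0,0]
    - [0,0,0.08,0,0,0]
    - [0,0,0.08,0,0,0]
    - [0,0,0.08,0,0,0]
    - [0.01,0,0.07,0,0,0]
    - [0.01,0,0.07,0,0,0]
    - [0.01,0,0.06,0,0,0]
    - [0,0,0,0,0,0]

```text
clock: 7.0
eef_pos: [523.9, 207.5, 116.9]
tool_rot: [2.346, -0.997, 1.114]
contact_force: [-0.3, 0.7, -1.0]
width: -0.004
finger_force: 0.0
```

```bash
python3 st.py
python3 - <<'E'
from h import *
p=snapshot('scene'); cv2.imwrite('pics/s3.png',cv2.resize(p['frame'][110:250,250:430],None,fx=4,fy=4))
E
```

```text
tcp [523.9 207.5 116.9] tip [529.7 201.2 110. ] 
 [[ 0.441 -0.726  0.528]
 [-0.444 -0.688 -0.574]
 [ 0.78   0.019 -0.626]] [ 1.11 -0.03 -0.69  0.83 -1.4  -0.71] [-0.3  0.7 -1. ] 7.0
```

View pics/s3.png

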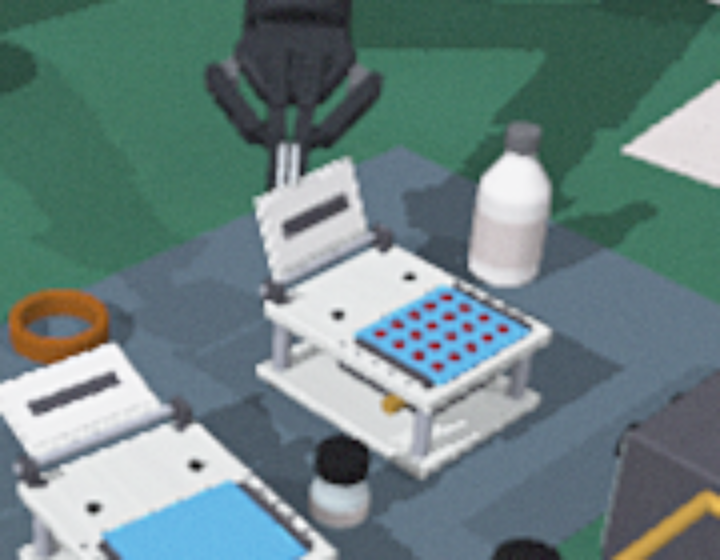

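The flag now stands at about 60° in front of the finger at (310,215), with the bar face away from it. I continue the arc over the hinge.

Request:
servo_tool:
  targets:
    - [0.05,0,0.01,0,0,0]
    - [0.05,0,0.01,0,0,0]
    - [0.07,0,0.01,0,0,0]
    - [0.07,0,0.01,0,0,0]
    - [0.07,0,-0.02,0,0,0]
    - [0.07,0,-0.02,0,0,0]
    - [0.04,0,-0.04,0,0,0]
    - [0.03,0,-0.04,0,0,0]
    - [0.03,0,-0.05,0,0,0]
    - [0,0,0,0,0,0]
    - [0,0,0,0,0,0]

```text
clock: 8.43
eef_pos: [595.6, 207.4, 96.8]
tool_rot: [2.346, -0.995, 1.113]
contact_force: [0.2, -0.4, 0.4]
width: -0.003
finger_force: 0.0
```

```bash
python3 st.py
python3 - <<'E'
from h import *
p=snapshot('scene'); cv2.imwrite('pics/s4.png',cv2.resize(p['frame'][110:250,250:430],None,fx=4,fy=4))
E
```

```text
tcp [595.6 207.4  96.8] tip [601.4 201.1  89.9] 
 [[ 0.442 -0.726  0.527]
 [-0.443 -0.688 -0.575]
 [ 0.78   0.02  -0.626]] [ 0.97  0.12 -0.59  0.91 -1.29 -0.67] [ 0.2 -0.4  0.4] 8.425
```

View pics/s4.png

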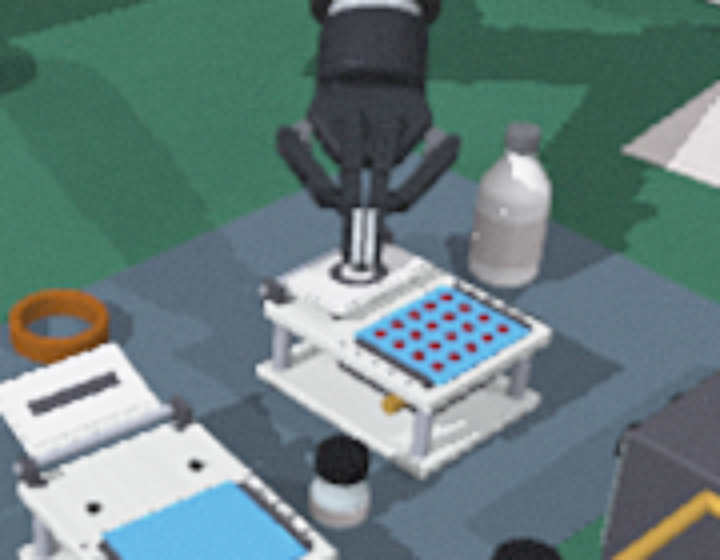

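Folded back with the ring up around (360,272). I press down gently, in small steps, until the force shows.

Request:
servo_tool:
  targets:
    - [0,0,-0.01,0,0,0]
    - [0,0,-0.01,0,0,0]
    - [0,0,0,0,0,0]
    - [0,0,0,0,0,0]

```text
clock: 8.98
eef_pos: [595.6, 207.3, 93.7]
tool_rot: [2.346, -0.996, 1.113]
contact_force: [0.6, -0.4, 0.5]
width: 0.002
finger_force: 0.0
```

Request:
servo_tool:
  targets:
    - [0,0,-0.01,0,0,0]
    - [0,0,-0.01,0,0,0]
    - [0,0,0,0,0,0]
    - [0,0,0,0,0,0]

```text
clock: 9.48
eef_pos: [595.7, 207.4, 91.1]
tool_rot: [2.346, -0.996, 1.114]
contact_force: [-0.2, -0.4, 3.0]
width: 0.003
finger_force: 1.5
```

Request:
servo_tool:
  targets:
    - [0,0,-0.01,0,0,0]
    - [0,0,-0.01,0,0,0]
    - [0,0,0,0,0,0]
    - [0,0,0,0,0,0]

```text
clock: 9.98
eef_pos: [595.9, 207.4, 90.7]
tool_rot: [2.343, -0.997, 1.118]
contact_force: [-7.3, -0.4, 12.2]
width: -0.001
finger_force: 6.3
```

It is firmly against its stop at 12 N. I back off upward.

Request:
servo_tool:
  targets:
    - [0,0,0.05,0,0,0]
    - [0,0,0.2,0,0,0]
    - [-0.1,0.1,0.25,0,0,0]
    - [-0.2,0.2,0.1,0,0,0]
    - [-0.2,0.2,0,0,0,0]
    - [-0.2,0.2,0,0,0,0]
    - [0,0,0,0,0,0]
    - [0,0,0,0,0,0]

```text
clock: 10.98
eef_pos: [490.5, 312.2, 177.0]
tool_rot: [2.346, -0.995, 1.112]
contact_force: [0.1, -0.3, -0.0]
width: 0.001
finger_force: 0.0
```

```bash
python3 st.py
python3 - <<'E'
from h import *
for n in ('top','scene'):
    p=snapshot(n); cv2.imwrite(f'pics/{n}5.png',p['frame'])
    for d in masks_of(p,'ringface_todo')[:2]:
        w=np.array([x for x in (world(p,a) for a in np.argwhere(d['mask'])) if x is not None])
        lo=np.median(w,0); w=w[np.abs(w-lo).max(1)<30]
        k=np.linalg.lstsq(np.c_[w[:,:2]-w[:,:2].mean(0),np.ones(len(w))],w[:,2],rcond=None)[0]
        print(n,round(d['p'],2),lo.round(1),k.round(3))
E
```

```text
tcp [490.5 312.2 177. ] tip [496.3 305.8 170.1] 
 [[ 0.443 -0.726  0.527]
 [-0.443 -0.688 -0.575]
 [ 0.78   0.021 -0.626]] [ 1.26  0.09 -0.45  0.74 -1.59 -0.7 ] [ 0.1 -0.3 -0. ] 10.975
top 0.84 [596.2 206.9  77.6] [ 1.500e-02 -9.000e-03  7.768e+01]
top 0.48 [ 433.5 -411.5    7.7] [ 3.100e-02 -1.000e-03  8.906e+00]
scene 0.67 [594.7 203.3  77.4] [-1.1000e-02  8.0000e-03  7.7287e+01]
```

View pics/scene5.png

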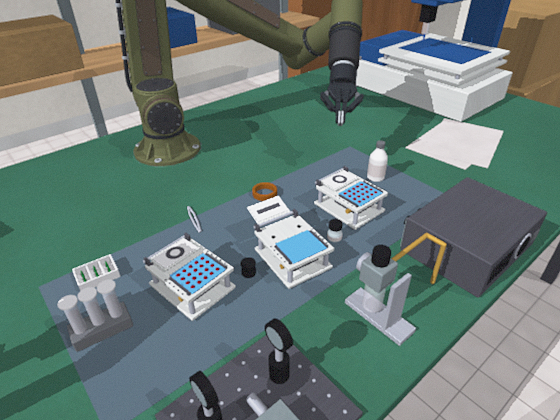

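The flag lies flat (slope within 0.015, top at 77.5 mm) with the ring up at (340,179). The arm is clear and everything else is where it was.

```bash
python3 -c "from rig import *; print(close_job())"
```

```text
the job is handed in; nothing more can be done
None
```

The job is handed in: the dotted plate's flag was pushed over its hinge without pinching and pressed flat with the ring up (measured within about 1° of level), and the last picture showed the other two flags, the panels and the bystanders where they started.

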